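Ready the sandwich press for cleaning and hold its lid

ROBOT

A 6-joint arm with a two-finger parallel gripper is mounted at the origin on the work surface. World frame = base frame: x ahead of the robot, y to its left, z up, the work surface at z = 0. Lengths are in m, angles in rad, forces in N, time in s.
With the tool pointing down it reaches from about 0.375 to 0.975 m from the base axis. Payload 3.8 kg.
Tool frame: the origin (TCP) lies at the very end of the fingers, on their centre line; the grasp point (between the pads) lies 19 mm behind it; z points along the fingers, y is the line along which they close (so a half turn about z gives the same grasp; the last joint's range is limited). The gripper opens to 85 mm and grips with 20 to 120 N. Pads are 22 mm wide; open, the fingers measure 114 mm over their backs; the gripper's body (76 mm by 85 mm) begins 54 mm behind the grasp point. The pads swing forward as they close: fully open they stand 13 mm farther back than shut.
Start: joints at [1.2, 0.264, 1.604, -0, 1.274, -0.037], TCP at [0.221, 0.638, 0.231] pointing down, gripper open.
Joint ranges: [-2.63, 2.63], [-0.94, 2.18], [0.31, 2.57], [-1.31, 4.45], [0, 2.66], [-2.55, 2.55]. Speed limits (rad/s): [2.57, 2.57, 3.14, 3.14, 3.14, 3.14].

INTERFACE

Orientations are given as a rotation vector (axis times angle).
In Python, from workcell import bot, vision gives the robot as it stands. The module is installed in compiled form; this text tells all that it offers.
- The arm moves only by the tool play_rows, never from a script. Its argument "moves" is a list that holds one entry, the list of rows, each a list of 7 numbers: the turn, a rotation vector about the tool's x, y, z as a fraction of full scale, then the shift along the tool's x, y, z as a fraction of full scale, then the finger opening in mm, from 0 to 85.4. In form: [[[ax, ay, az, x, y, z, jaw], ...]]. A call has 1 to 5 rows; each row shifts and turns the commanded pose from where the row before left it, along the tool's axes as they then stand; what a row does not reach is not made up. Full scale, the value 1, is 0.1 m for a shift and 0.5 rad for a turn. A row lasts 1/12 s, in which the tool goes at most 41.7 mm and 7.16 degrees, less where a joint would pass 70% of its speed; a pose out of reach is approached as far as the arm can. A call with a number of a shift or a turn outside -1 to 1 is refused whole. A call with a gripper value outside its range is refused whole. The fingers move at their own pace and stop on an object; "newtons" is the grip in N (left out, the last holds). Time passes only in rows, so rows that do not move let the fingers close. It gives the time, the measured TCP pose, the force, the opening and the grip force at its end, in the units of the state.
- bot.read_state(): the state, without advancing time (a new reading comes with each control period).
- vision.read_camera(name): name is "scene" or "top" or "wrist"; returns a dict with "image" (384x512x3 uint8, red, green, blue), "depth" (384x512 float32, m along the optical axis (not along the pixel's ray), 0 where there is no reading), "K" (3x3 intrinsics, pixels), "dist" ([k1, k2, p1, p2, k3] as OpenCV has them; the pictures are not rectified), "R" (3x3) and "t" (3): a world point X has camera coordinates R X + t. Camera axes: x right, y down, z forward; pixel columns grow to the right and rows downward; lengths in m; the calibration is good to about 2 mm. A picture is of the moment at which its call begins.
- bot.finish_job(): hands the job in; it is judged then, once.
The state is a dict: "time": time; "q": joint angles; "joint_vel": joint speeds; "joint_torque": joint torques, N m; "tool_pos": TCP position; "tcp_rot": TCP orientation; "wrist_force": force on the tool from outside, world axes, zero at the start; "torque": the same for the moment, N m; "width": opening from 0.0 (shut) to 1.0 (fully open); "grip_force": force on a finger pad.
Only numpy, scipy, OpenCV 4.12 (cv2) and the standard library are available. Lean on these libraries where they do the work, as an engineer would, in place of code of your own. Each camera call takes 0.05 s, during which the arm holds its last target. There are 200 camera calls.

TASK

I want to spray the inside of the sandwich press. Lift the loose red cap off the spray bottle, leaving the bottle standing where it is, and set the cap, mouth down as it was, into the round well of the caddy and let go of it; then raise the press's lid to 45 degrees (give or take 8) and finish still holding it there with the gripper, because it falls shut by itself. Leave everything else standing where it is.

Things in the scene. Friction and masses are not known exactly. Their poses are not given: they have to be found in the camera images.
- bottle: White spray bottle with a green band, loose, 54 mm across, upright. Origin: centre of its underside. Its flat shoulder, on which the cap rests, is 85 mm up and 42 mm across; a nozzle 20 mm across rises from it to 108 mm, inside the cap. Weighs about 0.25 kg.
- cap: Red overcap, a round cup 34 mm in diameter and 48 mm tall, closed at the top, open (mouth) below, walls 3 mm, about 20 g. It sits loosely over the bottle's nozzle, its rim on the shoulder; lifts straight off (raise it at least 25 mm to clear the nozzle). Origin: centre of the open rim at its bottom; z points up, to its closed top 48 mm above.
- caddy: Low caddy, a fixed white ceramic block 75 mm (x) by 90 mm (y, with two blue end strips 8 mm wide) and 22 mm high, with one round well 40 mm in diameter and 10 mm deep in the middle of its top. Origin: centre of its underside. It cannot be moved.
- well (a point): Centre of the floor of the caddy's well, 12 mm above the work surface (the block's top is 10 mm above this point). Cap fully seated: the cap's origin lies at this point.
- press: Sandwich press, fixed: black base 230 mm deep (x) by 250 mm wide (y), with a brushed steel lid 240 mm wide; closed, it is 92 mm high. Origin: centre of the base's underside. Its -x side is the front with the handle, towards the robot; the lid's hinge line runs along y at the far side, 105 mm behind the origin (+x) and 65 mm above the work surface.
- press_lid (a joint): Angle of the press's lid (rad): 0 closed (flat), 0.785 at 45 degrees, stop at 1.35; grows as the handle goes up. The lid weighs 0.5 to 0.9 kg and falls shut from any angle; at the handle it takes 2 to 5 N to lift.
- press_bar (a point): Middle of the lid's handle: a round black bar 14 mm thick, 130 mm long, along the lid's y axis, 257 mm in front of the hinge (-x of the lid) and 8 mm above it when closed, so 73 mm above the work surface. Two 12 mm arms, 60 mm either side of the middle, join it to the lid; between them a gap of 35 mm from bar to lid, open above and below. Axes turn with the lid; closed: those of the press.
- mug: Blue mug, 80 mm across, 95 mm tall, handle to its +y; a bystander. Origin: centre of the underside.
- bowl: White bowl, 120 mm across, 60 mm tall; a bystander. Origin: centre of the underside.
- soap: Green bottle with a white cap, 60 mm across, 170 mm tall; a bystander. Origin: centre of the underside.
- jar: Amber candle jar with a black lid, 72 mm across, 90 mm tall; a bystander. Origin: centre of the underside.
- flask: Clear glass bottle with a steel cap, 76 mm across, 240 mm tall; a bystander. Origin: centre of the underside.
Mind the look-alikes: they are no part of the job. Of the things like the caddy, leave any that is brown; of the rest the larger one is meant.

How it is judged:
By the outcome, as a careful person would: the job done as asked, in the order asked, and still so for the second after the job is handed in, while the arm keeps its last pose, push and grip.
It also fails if it takes over 48 s, if anything falls off the work surface, if the arm or the gripper's body presses on something with over 40 N, if the wrist force passes 120 N, or if a joint passes its speed limit or range.

## Working session

There is one attempt and no reset: what is moved stays moved. The work goes in short steps, Python scripts to look and compute and a tool call to move; the robot and the scene stay as the last step left them, time stands still between calls to the robot, and variables do not carry over. Pictures are saved under pics/ and viewed, at most 10 in all, crops included, and the job is handed in when it is done.

Besides the shell and the picture viewer there is one more tool, called by a JSON object that holds its "api" and its "payload". play_rows: Moves the arm, as the interface text tells. Its arguments: {"type":"object","properties":{"moves":{"type":"array","items":{"type":"array","items":{"type":"array","items":{"type":"number"}}}},"newtons":{"type":"number"}},"required":["moves"]}

```bash
mkdir -p pics; cat > h.py <<'E'
import numpy as np, cv2
from workcell import bot, vision
def cam(n):
    c=vision.read_camera(n); return c
def save(n,im): cv2.imwrite('pics/'+n,im[:,:,::-1])
def world(c,u,v,d=None):
    p=cv2.undistortPoints(np.array([[[u,v]]],float),c['K'],np.array(c['dist']))[0,0]
    r=c['R'].T@np.array([p[0],p[1],1.]); o=-c['R'].T@c['t']
    return o,r
def onz(c,u,v,z):
    o,r=world(c,u,v); return o+r*(z-o[2])/r[2]
def cloud(c):
    h,w=c['depth'].shape; uu,vv=np.meshgrid(np.arange(w),np.arange(h))
    p=cv2.undistortPoints(np.stack([uu,vv],-1).reshape(-1,1,2).astype(float),c['K'],np.array(c['dist'])).reshape(h,w,2)
    P=np.dstack([p,np.ones((h,w))])*c['depth'][...,None]
    return (P-c['t'])@c['R']
E
python3 - <<'E'
from h import *
s=bot.read_state(); print(s)
a=cam('scene');b=cam('top')
np.savez('a.npz',**a);np.savez('b.npz',**b)
save('scene.png',a['image']);save('top.png',b['image'])
for c in(a,b): print(-c['R'].T@c['t'],c['R'][2])
E
```

```text
{'time': 0.0, 'q': array([ 1.20006336e+00,  2.64758798e-01,  1.60541532e+00,  2.38228784e-05,
        1.27369142e+00, -3.69511923e-02]), 'joint_vel': array([-0.00077846, -0.0006769 ,  0.00012139, -0.00034938, -0.00097856,
        0.00131745]), 'joint_torque': array([ 4.47695429e-04, -5.15125501e+01, -3.67317367e+01, -3.32415209e-05,
        1.29779390e-02,  3.18050081e-05]), 'tool_pos': array([0.22089777, 0.63703885, 0.22993591]), 'tcp_rot': array([-0.5218031 , -3.09746395,  0.00348854]), 'wrist_force': array([-0.11714944,  0.8063325 ,  0.04224262]), 'torque': array([ 0.02523704, -0.03620817, -0.01159407]), 'grip_force': 0.0, 'width': 1.0003051282609385}
[1.42521968 0.02448062 1.2750037 ] [-0.59194061  0.00277459 -0.80597681]
[0.35777067 0.02951942 1.84223668] [ 0.10780484  0.0015669  -0.99417084]
```

View pics/scene.png

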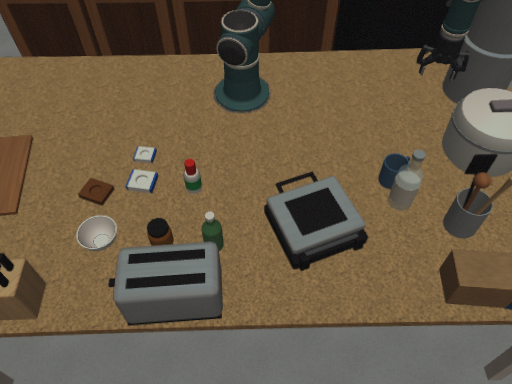

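View pics/top.png

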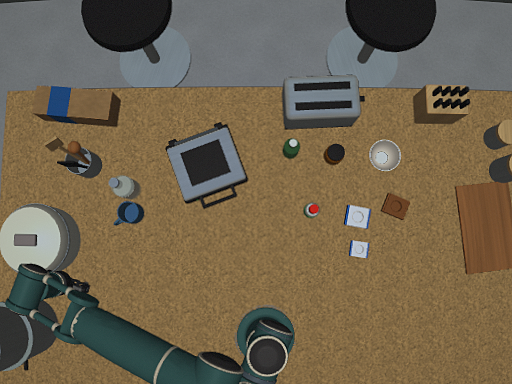

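The scene view shows the red cap at (190,165), the white bottle under it and the press at (315,215) with its bar at (296,183). In the top view the cap is at (313,210) and the press bar at (218,196).
- Caddy candidates in the top view are the larger white one (358,216), the smaller white one (359,249) and the brown one (396,206). I choose the larger white one.
- Cap candidates are the red cap (313,210), the soap's white cap (293,145) and the jar's black lid (337,151). I choose the red one.

```bash
cat > m.py <<'E'
from h import *
a=dict(np.load('a.npz'));b=dict(np.load('b.npz'))
def tri(u,v):
    o1,r1=world(a,*u);o2,r2=world(b,*v)
    A=np.stack([r1,-r2],1);s=np.linalg.lstsq(A,o2-o1,rcond=None)[0]
    p,q=o1+s[0]*r1,o2+s[1]*r2
    return (p+q)/2,np.linalg.norm(p-q)
for n,c in(('a',a),('b',b)):
    im=c['image'];hsv=cv2.cvtColor(im,cv2.COLOR_RGB2HSV);P=cloud(c)
    red=((hsv[...,0]<6)|(hsv[...,0]>174))&(hsv[...,1]>170)&(hsv[...,2]>90)
    k,l,st,ce=cv2.connectedComponentsWithStats(red.astype(np.uint8))
    for i in range(1,k):
        if st[i,4]>20:
            z=P[l==i];t=z[z[:,2]>np.percentile(z[:,2],85)-.006];print(n,'red',st[i],ce[i],'top z',np.percentile(z[:,2],[10,50,90]),'top mean',t.mean(0))
    # white caddies: low heights
    w=(hsv[...,1]<60)&(hsv[...,2]>150)&(P[...,2]>.008)&(P[...,2]<.032)|((hsv[...,0]>105)&(hsv[...,0]<125)&(hsv[...,1]>140)&(hsv[...,2]>90)&(P[...,2]>.008)&(P[...,2]<.032))
    k,l,st,ce=cv2.connectedComponentsWithStats(w.astype(np.uint8))
    for i in range(1,k):
        if st[i,4]>60:
            z=P[l==i]; m=z[:,2]>np.median(z[:,2])-.004
            r=cv2.minAreaRect((z[m][:,:2]*1000).astype(np.float32))
            print(n,'caddy',st[i],ce[i],np.median(z[:,2]),r)
    # press: dark bar + lid at heights
    m=(P[...,0]>.3)&(P[...,2]>.06)&(P[...,2]<.1)
    k,l,st,ce=cv2.connectedComponentsWithStats(m.astype(np.uint8))
    for i in range(1,k):
        if st[i,4]>500:
            z=P[l==i];r=cv2.minAreaRect((z[:,:2]*1000).astype(np.float32));print(n,'blk',st[i],z.mean(0),r)
s=b['image'][180:270,180:420];save('crop.png',cv2.resize(s,None,fx=3.3,fy=3.3,interpolation=cv2.INTER_CUBIC))
E
python3 m.py
```

```text
a red [185 159  10   8  65] [189.09230769 162.46153846] top z [0.1284353  0.13104757 0.13420416] top mean [ 0.47090016 -0.16731248  0.13148218]
a caddy [135 147  21  14 163] [144.90797546 153.06748466] 0.014964415257097262 ((324.4582214355469, -346.5283203125), (64.68193817138672, 59.61581039428711), 81.43379211425781)
a caddy [128 170  29  20 360] [142.18055556 179.38888889] 0.019320261018686252 ((447.557861328125, -341.1136779785156), (81.9645767211914, 78.13778686523438), 76.35184478759766)
a caddy [ 88 224  25  21 242] [ 99.10743802 231.66528926] 0.015377741523660542 ((653.5115966796875, -449.53509521484375), (60.21438217163086, 72.98260498046875), 19.00048065185547)
a blk [ 267  172   99   91 5264] [0.65095752 0.21681761 0.08798469] ((628.8993530273438, 214.01881408691406), (286.06744384765625, 239.78477478027344), 20.63941764831543)
a blk [445 253  67  47 598] [0.88759954 0.61525499 0.080068  ] ((888.4810791015625, 616.755126953125), (184.84788513183594, 87.90044403076172), 48.14142608642578)
a blk [120 290 102  29 600] [ 0.94062718 -0.18825246  0.08016573] ((936.8553466796875,
[... 230 characters left out ...]
addy [372 146  21  21 190] [383.25263158 156.04736842] 0.013952971879831907 ((671.4791870117188, -444.7478332519531), (79.06159210205078, 78.55780792236328), 89.58692169189453)
b caddy [345 205  26  23 406] [356.94827586 216.38669951] 0.020419912132502764 ((443.37158203125, -342.2593688964844), (86.84734344482422, 74.42619323730469), 80.24922943115234)
b caddy [350 240  19  18 228] [358.78508772 248.76754386] 0.01619922123154411 ((320.9908142089844, -347.3404846191406), (65.58782958984375, 58.0713005065918), 81.14804077148438)
b blk [ 167  122   79   87 4011] [0.62875762 0.21733967 0.08919578] ((622.1138916015625, 215.5231170654297), (285.10009765625, 241.99058532714844), 20.662673950195312)
```

View pics/crop.png

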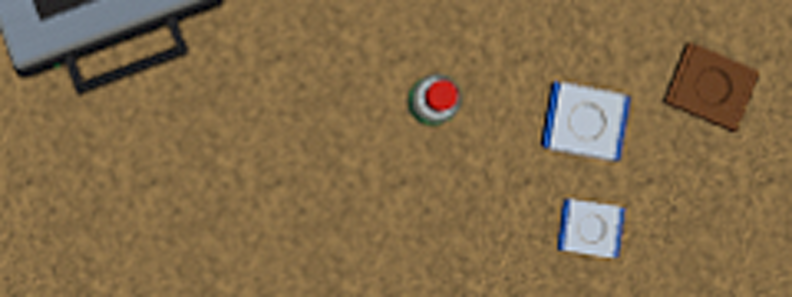

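The crop shows the red cap at (442,95) and the larger white caddy at (587,120), with the smaller one at (592,228) and the brown one at (712,85). This confirms the choice. First I turn the tool yaw to match the press.

{"api": "play_rows", "payload": {"moves": [[[0,0,0.25,0,0,0,85],[0,0,0.25,0,0,0,85],[0,0,0.25,0,0,0,85],[0,0,0.25,0,0,0,85],[0,0,0.25,0,0,0,85]]]}}

```text
time: 0.52
tool_pos: [0.221, 0.6373, 0.2305]
tcp_rot: [1.458, 2.783, -0.002]
wrist_force: [0.0, 0.2, -0.3]
width: 0.996
grip_force: 0.0
```

{"api": "play_rows", "payload": {"moves": [[[0,0,0.25,0,0,0,85],[0,0,0.25,0,0,0,85],[0,0,0,-0.4,0.06,0,85],[0,0,0,-0.4,0.06,0,85],[0,0,0,-0.4,0.06,0,85]]]}}

```text
time: 0.93
tool_pos: [0.2803, 0.5307, 0.2302]
tcp_rot: [1.783, 2.586, -0.003]
wrist_force: [-0.0, -0.3, -0.6]
width: 0.992
grip_force: 0.0
```

{"api": "play_rows", "payload": {"moves": [[[0,0,0,-0.4,0.06,0,85],[0,0,0,-0.4,0.06,0,85],[0,0,0,-0.4,0.06,0,85],[0,0,0,-0.4,0.06,0,85],[0,0,0,-0.4,0.06,0,85]]]}}

```text
time: 1.35
tool_pos: [0.3796, 0.3535, 0.2309]
tcp_rot: [1.785, 2.585, -0.001]
wrist_force: [1.4, -0.3, 0.7]
width: 1.0
grip_force: 0.0
```

{"api": "play_rows", "payload": {"moves": [[[0,0,0,-0.4,0,0,85],[0,0,0,-0.4,0,0,85],[0,0,0,0,0,0,85]]]}}

```text
time: 1.6
tool_pos: [0.4094, 0.2747, 0.2308]
tcp_rot: [1.791, 2.578, -0.005]
wrist_force: [0.0, 1.0, -0.1]
width: 0.996
grip_force: 0.0
```

```bash
python3 - <<'E'
from h import *
c=cam('wrist');np.savez('w1.npz',**c);save('w1.png',c['image']);print(-c['R'].T@c['t'],c['R'],bot.read_state()['tool_pos'])
E
```

```text
[0.38613564 0.34113071 0.37322992] [[ 0.93719809  0.3487928  -0.00182137]
 [ 0.33536617 -0.89966133  0.27953358]
 [ 0.09586068 -0.26258916 -0.96013419]] [0.40853374 0.27741875 0.23087355]
```

View pics/w1.png

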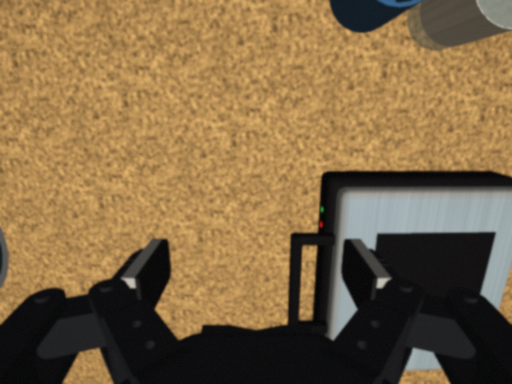

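The wrist view shows the bar vertical at columns 290-302, rows 233-327. It is parallel to the tool x axis, so the yaw is right.

```bash
python3 - <<'E'
from h import *
c=dict(np.load('w1.npz'));P=cloud(c);
for u in (292,296,299): print(u,[P[r,u].round(4).tolist() for r in (245,260,280,300,315)])
for r in (240,324): print(P[r,310].round(4), [ (q,P[q,310,2].round(3)) for q in range(r-9,r+10,2)])
bot_pts=P[250:315,294:299].reshape(-1,3); p=bot_pts[(bot_pts[:,2]>.06)&(bot_pts[:,2]<.09)]
print('bar',p.mean(0),len(p)); d=np.linalg.svd(p[:,:2]-p[:,:2].mean(0))[2][0];print(d,np.degrees(np.arctan2(-d[0],d[1])))
g=c['image'][280,280:345].mean(1).astype(int);print(g.tolist())
for u in(290,302): print([onz(c,u,r,.073).round(4).tolist() for r in(250,310)])
# lid edges
E
```

```text
292 [[0.4754, 0.2159, 0.0769], [0.482, 0.1995, 0.079], [0.4918, 0.1756, 0.0792], [0.5023, 0.1504, 0.0791], [0.5099, 0.1317, 0.0806]]
296 [[0.4784, 0.219, 0.0807], [0.4858, 0.2016, 0.08], [0.4954, 0.1783, 0.0811], [0.5058, 0.1537, 0.0816], [0.5145, 0.1333, 0.0804]]
299 [[0.4816, 0.2201, 0.0806], [0.4896, 0.202, 0.0784], [0.4999, 0.1777, 0.0779], [0.5113, 0.1515, 0.0764], [0.5541, 0.0777, -0.0]]
[0.4909 0.2295 0.0796] [(231, np.float64(0.0)), (233, np.float64(0.072)), (235, np.float64(0.076)), (237, np.float64(0.078)), (239, np.float64(0.079)), (241, np.float64(0.079)), (243, np.float64(0.079)), (245, np.float64(0.079)), (247, np.float64(-0.0)), (249, np.float64(0.0))]
[0.5374 0.1244 0.077 ] [(315, np.float64(0.001)), (317, np.float64(0.0)), (319, np.float64(0.001)), (321, np.float64(0.07)), (323, np.float64(0.075)), (325, np.float64(0.304)), (327, np.float64(0.305)), (329, np.float64(0.306)), (331, np.float64(0.307)), (333, np.float64(0.307))]
bar [0.49716796 0.17470254 0.07983554] 323
[ 0.38995875 -0.92083232] -157.0480669694192
[129, 130, 135, 138, 142, 144, 141, 130, 105, 62, 25, 15, 17, 18, 18, 20, 19, 19, 19, 33, 78, 123, 138, 137, 136, 137, 140, 147, 150, 147, 140, 130, 126, 129, 112, 66, 21, 5, 6, 9, 11, 7, 16, 15, 17, 18, 18, 21, 24, 34, 49, 59, 69, 79, 98, 117, 133, 144, 151, 155, 156, 150, 124, 81, 36]
[[0.4769, 0.2076, 0.073], [0.508, 0.1323, 0.073]]
[[0.4897, 0.2124, 0.073], [0.5218, 0.1373, 0.073]]
```

{"api": "play_rows", "payload": {"moves": [[[0,0,0,-0.4,0,0,85],[0,0,0,-0.4,-0.1,0,85],[0,0,0,-0.4,-0.1,0,85],[0,0,0,-0.4,-0.1,0,85],[0,0,0,-0.4,-0.1,0,85]]]}}

```text
time: 2.07
tool_pos: [0.4408, 0.079, 0.2311]
tcp_rot: [-1.782, -2.587, -0.001]
wrist_force: [0.7, 0.6, -0.5]
width: 0.994
grip_force: 0.0
```

{"api": "play_rows", "payload": {"moves": [[[0,0,0,-0.4,-0.1,0,85],[0,0,0,-0.4,-0.1,0,85],[0,0,0,-0.4,-0.1,0,85],[0,0,0,-0.4,-0.1,0,85],[0,0,0,0,0,0,85]]]}}

```text
time: 2.48
tool_pos: [0.4612, -0.0897, 0.2313]
tcp_rot: [1.791, 2.578, -0.003]
wrist_force: [0.6, -0.0, 0.1]
width: 0.995
grip_force: 0.0
```

```bash
python3 - <<'E'
from h import *
c=cam('wrist');np.savez('w2.npz',**c);save('w2.png',c['image']);print(-c['R'].T@c['t'],bot.read_state()['tool_pos'])
E
```

```text
[ 0.43792507 -0.0234011   0.37386844] [ 0.4607939  -0.08670563  0.23112334]
```

View pics/w2.png

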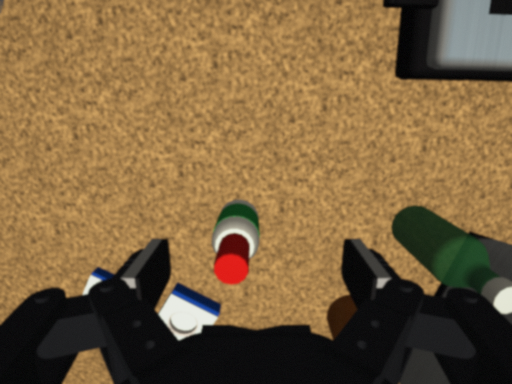

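The wrist view shows the cap top at (232,267). The larger caddy's well is at (183,322), partly hidden, and the small caddy is at (97,278).

```bash
cat > c.py <<'E'
from h import *
c=dict(np.load('w2.npz'));P=cloud(c);hsv=cv2.cvtColor(c['image'],cv2.COLOR_RGB2HSV)
red=((hsv[...,0]<8)|(hsv[...,0]>172))&(hsv[...,1]>150)
top=red&(hsv[...,2]>190)
k,l,st,ce=cv2.connectedComponentsWithStats(top.astype(np.uint8));i=1+np.argmax(st[1:,4])
z=np.median(P[l==i][:,2]);
cn=cv2.findContours((l==i).astype(np.uint8),0,1)[0][0];el=cv2.fitEllipse(cn);print('top',ce[i],el,z,P[l==i].mean(0),onz(c,*el[0],z))
# two-view triangulation of cap top: wrist vs top/scene cams
for n in 'ab':
    d=dict(np.load(n+'.npz'));h=cv2.cvtColor(d['image'],cv2.COLOR_RGB2HSV)
    r=((h[...,0]<8)|(h[...,0]>172))&(h[...,1]>150)&(h[...,2]>180);ys,xs=np.nonzero(r);Q=cloud(d)
    o1,r1=world(c,*el[0]);o2,r2=world(d,xs.mean(),ys.mean())
    s=np.linalg.lstsq(np.stack([r1,-r2],1),o2-o1,rcond=None)[0];print(n,len(xs),(xs.mean(),ys.mean()),o1+s[0]*r1,o2+s[1]*r2)
    # caddy
    for zz in(.022,):
        w=(h[...,1]<60)&(h[...,2]>150)|((h[...,0]>105)&(h[...,0]<125)&(h[...,1]>140)&(h[...,2]>90))
        w&=(np.hypot(Q[...,0]-.445,Q[...,1]+.3417)<.075)&(Q[...,2]>.014)
        cn=max(cv2.findContours(w.astype(np.uint8),0,1)[0],key=cv2.contourArea)
        pts=np.array([onz(d,*p[0],.022)[:2]*1000 for p in cn],np.float32);print('caddy',cv2.minAreaRect(pts))
E
python3 c.py
```

```text
top [230.68082368 269.28314028] ((230.67481994628906, 269.27508544921875), (28.452274322509766, 32.872440338134766), 96.76287078857422) 0.1332687151149081 [ 0.46674687 -0.16819539  0.13311668] [ 0.46662582 -0.16794878  0.13326872]
 ** On entry to DLASCL parameter number  4 had an illegal value
 ** On entry to DLASCL parameter number  4 had an illegal value
 ** On entry to DLASCL parameter number  4 had an illegal value
 ** On entry to DLASCL parameter number  4 had an illegal value
 ** On entry to DLASCL parameter number  5 had an illegal value
 ** On entry to DLASCL parameter number  4 had an illegal valuec.py:12: RuntimeWarning: Mean of empty slice.
  o1,r1=world(c,*el[0]);o2,r2=world(d,xs.mean(),ys.mean())
  ret = ret.dtype.type(ret / rcount)
Traceback (most recent call last):
  File "c.py", line 13, in <module>
    s=np.linalg.lstsq(np.stack([r1,-r2],1),o2-o1,rcond=None)[0];print(n,len(xs),(xs.mean(),ys.mean()),o1+s[0]*r1,o2+s[1]*r2)
      ~~~~~~~~~~~~~~~^^^^^^^^^^^^^^^^^^^^^^^^^^^^^^^^^^^^^^^
numpy.linalg.LinAlgError: SVD did not converge in Linear Least Squares
```

```bash
sed -i "s/(h\[...,2\]>180)/(h[...,2]>130)/; s/for n in 'ab'/for n in 'ba'/" c.py; python3 c.py 2>&1 | grep -v DLASCL | tail -6
python3 - <<'E'
from h import *
s=bot.read_state();R=cv2.Rodrigues(s['tcp_rot'])[0];print(s['tool_pos'],R.round(3).tolist())
print('delta tool',R.T@(np.array([.4665,-.168,.102])-s['tool_pos']))
E
```

```text
top [230.68082368 269.28314028] ((230.67481994628906, 269.27508544921875), (28.452274322509766, 32.872440338134766), 96.76287078857422) 0.1332687151149081 [ 0.46674687 -0.16819539  0.13311668] [ 0.46662582 -0.16794878  0.13326872]
b 62 (np.float64(313.61290322580646), np.float64(208.43548387096774)) [ 0.46608615 -0.1652308   0.13779279] [ 0.46445843 -0.16542053  0.13771261]
caddy ((443.3316650390625, -342.53411865234375), (87.6255874633789, 75.17044830322266), 79.55061340332031)
a 59 (np.float64(189.10169491525423), np.float64(162.22033898305085)) [ 0.46697538 -0.16970925  0.13033842] [ 0.46775535 -0.16798799  0.12939736]
caddy ((447.56915283203125, -339.7362060546875), (80.76168823242188, 72.5955581665039), 78.80978393554688)
[ 0.4607939  -0.08670563  0.23112334] [[-0.349, 0.937, -0.0], [0.937, 0.349, -0.0], [-0.0, -0.0, -1.0]]
delta tool [-0.07815714 -0.02302484  0.12913361]
```

{"api": "play_rows", "payload": {"moves": [[[0,0,0,-0.39,-0.115,0,60],[0,0,0,-0.39,-0.115,0,60],[0,0,0,0,0,0.3,60],[0,0,0,0,0,0.3,60],[0,0,0,0,0,0.3,60]]]}}

```text
time: 2.95
tool_pos: [0.4676, -0.1643, 0.1407]
tcp_rot: [1.784, 2.584, 0.002]
wrist_force: [-0.2, 0.1, -0.3]
width: 0.703
grip_force: 0.0
```

{"api": "play_rows", "payload": {"moves": [[[0,0,0,0,0,0.2,60],[0,0,0,0,0,0.21,60],[0,0,0,0,0,0,60],[0,0,0,0,0,0,60]]]}}

```text
time: 3.28
tool_pos: [0.4657, -0.1631, 0.099]
tcp_rot: [-1.78, -2.584, 0.0]
wrist_force: [0.1, 0.4, 0.1]
width: 0.696
grip_force: 0.0
```

```bash
python3 - <<'E'
from h import *
s=bot.read_state();print(s['tool_pos'],s['width'],s['wrist_force'])
c=cam('wrist');np.savez('w3.npz',**c);save('w3.png',c['image'])
E
```

```text
[ 0.46567624 -0.1631387   0.09901245] 0.6963488383478336 [0.14162471 0.38911238 0.13737353]
```

View pics/w3.png

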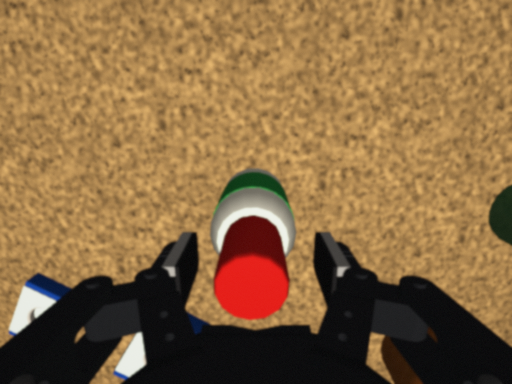

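The cap top is at (252,281), centred between the pads (columns 197 and 315). I shift 5 mm along tool x, then close.

{"api": "play_rows", "payload": {"moves": [[[0,0,0,-0.05,-0.01,0,60],[0,0,0,0,0,0,32],[0,0,0,0,0,0,28],[0,0,0,0,0,0,28],[0,0,0,0,0,0,28]]], "newtons": 30}}

```text
time: 3.75
tool_pos: [0.4687, -0.1711, 0.1021]
tcp_rot: [1.784, 2.582, 0.001]
wrist_force: [-0.1, 1.1, 7.0]
width: 0.393
grip_force: 30.0
```

{"api": "play_rows", "payload": {"moves": [[[0,0,0,0,0,0,28],[0,0,0,0,0,0,28],[0,0,0,0,0,0,28]]]}}

```text
time: 4.0
tool_pos: [0.4687, -0.1711, 0.1021]
tcp_rot: [1.784, 2.582, 0.001]
wrist_force: [0.2, -0.9, 6.3]
width: 0.388
grip_force: 30.0
```

{"api": "play_rows", "payload": {"moves": [[[0,0,0,0,0,-0.1,28],[0,0,0,0,0,-0.2,28],[0,0,0,0,0,-0.3,28],[0,0,0,0,0,-0.3,28],[0,0,0,0,0,0,28]]]}}

```text
time: 4.42
tool_pos: [0.4711, -0.1721, 0.1976]
tcp_rot: [1.779, 2.576, 0.004]
wrist_force: [1.6, -1.3, 1.0]
width: 0.391
grip_force: 30.0
```

```bash
python3 - <<'E'
from h import *
s=bot.read_state();R=cv2.Rodrigues(s['tcp_rot'])[0];print(s['tool_pos'],s['width'],s['wrist_force'],s['grip_force'])
c=cam('wrist');np.savez('w4.npz',**c)
b=cam('top');np.savez('b2.npz',**b);a=cam('scene');np.savez('a2.npz',**a)
im=cv2.resize(a['image'][100:260,60:260],None,fx=2,fy=2)
save('w4.png',np.hstack([cv2.resize(c['image'],(400,300)),np.vstack([im,])[:300]]))
# cap held: red in scene
for n,d in(('a',a),('w',c)):
    h=cv2.cvtColor(d['image'],cv2.COLOR_RGB2HSV);P=cloud(d)
    r=((h[...,0]<8)|(h[...,0]>172))&(h[...,1]>150)&(h[...,2]>100)
    k,l,st,ce=cv2.connectedComponentsWithStats(r.astype(np.uint8));i=1+np.argmax(st[1:,4]);print(n,ce[i],st[i],P[l==i].min(0),P[l==i].max(0))
E
```

```text
[ 0.47107944 -0.17212097  0.19755975] 0.3908498578527834 [ 1.62812889 -1.28875915  0.98237795] 29.956536311656237
a [181. 144.] [181 143   1   3   3] [ 0.46999402 -0.18158075  0.21854857] [ 0.49801217 -0.17495462  0.25386934]
w [255.83611384 264.84298332] [ 219  230   75   70 4076] [ 0.44609767 -0.34545619 -0.00166157] [ 0.57046518 -0.10576028  0.33974621]
```

View pics/w4.png

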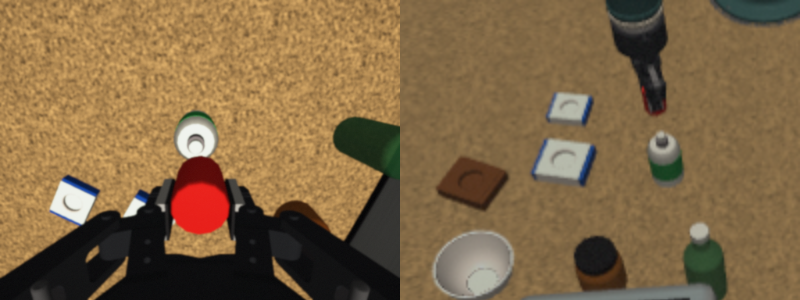

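The cap is lifted and the bottle still stands with its nozzle bare. Next I move to where the wrist camera sees the larger caddy.

{"api": "play_rows", "payload": {"moves": [[[0,0,0,-0.1,-0.28,0,28],[0,0,0,-0.15,-0.28,0,28],[0,0,0,-0.15,-0.28,0,28],[0,0,0,0,0,0,28],[0,0,0,0,0,0,28]]]}}

```text
time: 4.98
tool_pos: [0.401, -0.2377, 0.1885]
tcp_rot: [-1.788, -2.579, -0.0]
wrist_force: [0.6, 0.8, -0.5]
width: 0.386
grip_force: 30.1
```

```bash
cat > w.py <<'E'
from h import *
import sys
s=bot.read_state();R=cv2.Rodrigues(s['tcp_rot'])[0];print(s['tool_pos'],s['tcp_rot'])
c=cam('wrist');np.savez('w5.npz',**c);save(sys.argv[1],c['image'])
h=cv2.cvtColor(c['image'],cv2.COLOR_RGB2HSV);P=cloud(c)
w=((h[...,1]<60)&(h[...,2]>150)|((h[...,0]>105)&(h[...,0]<125)&(h[...,1]>140)&(h[...,2]>60)))&(P[...,2]>.017)&(P[...,2]<.03)&(np.hypot(P[...,0]-.445,P[...,1]+.342)<.075)
z=P[w];print('caddy',np.median(z[:,2]),cv2.minAreaRect((z[:,:2]*1000).astype(np.float32)))
f=(P[...,2]>.008)&(P[...,2]<.016)&(np.hypot(P[...,0]-.445,P[...,1]+.342)<.028)
f=cv2.morphologyEx(f.astype(np.uint8),cv2.MORPH_OPEN,np.ones((3,3)))
k,l,st,ce=cv2.connectedComponentsWithStats(f)
for i in range(1,k):
    if st[i,4]>50: 
        q=P[l==i];print('floor',st[i],np.median(q[:,2]),q.mean(0),cv2.minEnclosingCircle((q[:,:2]*1000).astype(np.float32)))
r=((h[...,0]<8)|(h[...,0]>172))&(h[...,1]>150)&(h[...,2]>190)&(P[...,2]>.2)
k,l,st,ce=cv2.connectedComponentsWithStats(r.astype(np.uint8));i=1+np.argmax(st[1:,4])
cn=cv2.findContours((l==i).astype(np.uint8),0,1)[0][0];el=cv2.fitEllipse(cn);zt=np.median(P[l==i][:,2])
ct=onz(c,*el[0],zt);print('cap',el,zt,ct,'in tool',R.T@(ct-s['tool_pos']))
E
python3 w.py w5.png
```

```text
[ 0.40099249 -0.2377422   0.18854747] [-1.78765081e+00 -2.57928124e+00 -1.70961082e-04]
caddy 0.0222631543256967 ((442.7418212890625, -383.81243896484375), (65.7259292602539, 20.9622745513916), 1.954087734222412)
cap ((255.7460174560547, 266.6767578125), (62.88050842285156, 71.64356231689453), 90.24256896972656) 0.21959264235972947 [ 0.40079826 -0.23356283  0.21959264] in tool [ 0.00406973  0.00122821 -0.03103605]
```

View pics/w5.png

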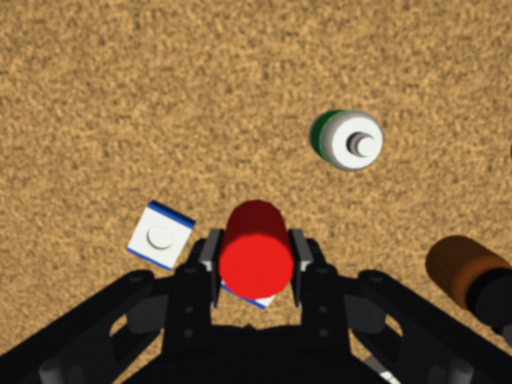

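The cap hides the caddy here, and the small caddy is at (161,237). Above the well itself, the caddy should show ahead of the cap's mouth.

{"api": "play_rows", "payload": {"moves": [[[0,0,0,-0.3,0.02,0,28],[0,0,0,-0.4,0.02,0,28],[0,0,0,-0.4,0,0,28],[0,0,0,0,0,0,28],[0,0,0,0,0,0,28]]]}}

```text
time: 5.45
tool_pos: [0.4466, -0.3394, 0.1888]
tcp_rot: [-1.785, -2.583, -0.001]
wrist_force: [-0.4, 0.6, 0.2]
width: 0.389
grip_force: 30.1
```

```bash
python3 w.py w6.png
```

```text
[ 0.44657488 -0.33938172  0.18878924] [-1.78454529e+00 -2.58257985e+00 -9.90275958e-04]
caddy 0.022130016559991972 ((443.50946044921875, -344.2389831542969), (87.99404907226562, 75.4244155883789), 79.0173110961914)
floor [233 161  35  34 959] 0.012194711971434541 [ 0.44339643 -0.34624775  0.01225122] ((443.238037109375, -345.7278137207031), 19.852176666259766)
cap ((255.7913360595703, 266.8050231933594), (63.02561569213867, 71.1236343383789), 89.92596435546875) 0.2198192885525842 [ 0.44638572 -0.33524548  0.21981929] in tool [ 0.00400906  0.00125909 -0.03102178]
```

View pics/w6.png

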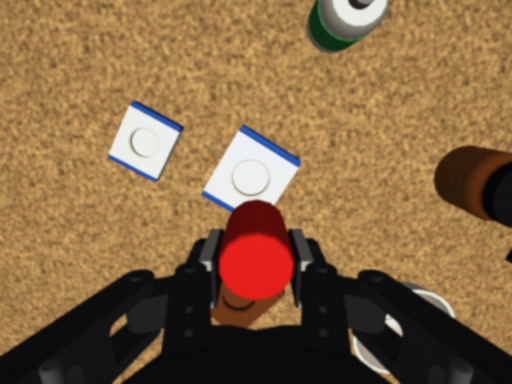

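The well is at (251,177), ahead of the cap, with its floor measured at z=12.2 mm and radius 19.9 mm, so it is the right caddy. I align and lower.

{"api": "play_rows", "payload": {"moves": [[[0,0,0,-0.08,-0.06,0,28],[0,0,0,0,0,0.3,28],[0,0,0,0,0,0.3,28],[0,0,0,0,0,0.3,28],[0,0,0,0,0,0.2,28]]]}}

```text
time: 5.92
tool_pos: [0.4412, -0.3466, 0.0777]
tcp_rot: [-1.782, -2.584, -0.0]
wrist_force: [-0.7, 0.7, -1.4]
width: 0.389
grip_force: 30.0
```

{"api": "play_rows", "payload": {"moves": [[[0,0,0,0,0,0.1,28],[0,0,0,0,0,0,28],[0,0,0,0,0,0,28]]]}}

```text
time: 6.17
tool_pos: [0.4428, -0.3483, 0.0706]
tcp_rot: [-1.784, -2.585, -0.0]
wrist_force: [0.5, -0.2, -0.6]
width: 0.387
grip_force: 30.1
```

```bash
sed -i 's/P\[...,2\]>.2)/P[...,2]>.05)/' w.py; python3 w.py w7.png
```

```text
[ 0.44283922 -0.34826279  0.07062933] [-1.78429850e+00 -2.58548621e+00 -2.13854886e-05]
caddy 0.022123196890347523 ((443.62451171875, -344.4969787597656), (88.82048797607422, 75.63949584960938), 79.09404754638672)
floor [ 229  180   56   32 1025] 0.012211086856018159 [ 0.44099796 -0.33829563  0.01222274] ((443.41387939453125, -345.45709228515625), 19.96268081665039)
cap ((255.78753662109375, 267.04705810546875), (63.22621154785156, 70.90689086914062), 89.36927032470703) 0.10164033470725067 [ 0.44262687 -0.34418338  0.10164033] in tool [ 0.00389429  0.00124585 -0.0310105 ]
```

View pics/w7.png

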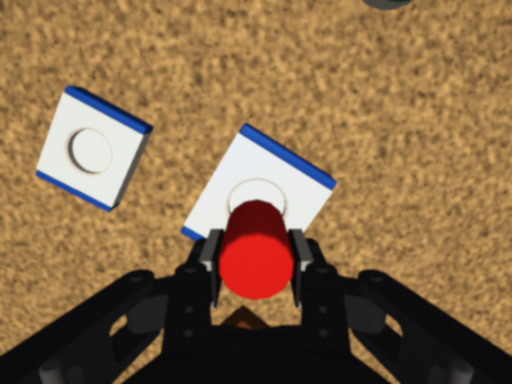

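The well rim at (256,200) is centred ahead of the cap at (256,267), and the misalignment is about 1 mm. I lower it in.

{"api": "play_rows", "payload": {"moves": [[[0,0,0,-0.01,0,0.15,28],[0,0,0,0,0,0.12,28],[0,0,0,0,0,0.06,28],[0,0,0,0,0,0.05,28],[0,0,0,0,0,0,28]]]}}

```text
time: 6.63
tool_pos: [0.4426, -0.3491, 0.0314]
tcp_rot: [-1.784, -2.584, -0.0]
wrist_force: [-0.5, -0.3, -1.1]
width: 0.382
grip_force: 30.0
```

{"api": "play_rows", "payload": {"moves": [[[0,0,0,0,0,0.03,28],[0,0,0,0,0,0,28],[0,0,0,0,0,0,28]]]}}

```text
time: 6.88
tool_pos: [0.4434, -0.3498, 0.0296]
tcp_rot: [1.785, 2.585, -0.0]
wrist_force: [0.1, 0.1, -0.2]
width: 0.385
grip_force: 30.1
```

```bash
python3 w.py w8.png
```

```text
[ 0.44339427 -0.34977242  0.02955696] [ 1.78508227e+00  2.58471270e+00 -7.82219799e-05]
caddy 0.022110688505246515 ((443.6760559082031, -344.60986328125), (89.14148712158203, 75.76162719726562), 79.07958221435547)
floor [222 195  69  34 566] 0.01234985544959977 [ 0.44132516 -0.33586963  0.01251388] ((443.4597473144531, -345.5531311035156), 19.986452102661133)
cap ((255.77662658691406, 266.62701416015625), (62.571128845214844, 70.87852478027344), 88.85414123535156) 0.06056135264297338 [ 0.44308852 -0.34551586  0.06056135] in tool [ 0.0040786   0.00122671 -0.03100555]
```

The cap top reads z=0.0606, so its rim is at about 0.0125, seated. I release.

{"api": "play_rows", "payload": {"moves": [[[0,0,0,0,0,0,60],[0,0,0,0,0,0,60],[0,0,0,0,0,0,60],[0,0,0,0,0,0,60]]]}}

```text
time: 7.27
tool_pos: [0.4433, -0.3497, 0.0295]
tcp_rot: [1.785, 2.585, -0.0]
wrist_force: [-0.2, -0.1, 0.4]
width: 0.703
grip_force: 0.0
```

{"api": "play_rows", "payload": {"moves": [[[0,0,0,0,0,-0.2,60],[0,0,0,0,0,-0.4,60],[0,0,0,0,0,-0.4,60],[0,0,0,0,0,-0.4,60],[0,0,0,0,0,-0.4,60]]]}}

```text
time: 7.68
tool_pos: [0.4428, -0.3493, 0.211]
tcp_rot: [-1.785, -2.585, -0.0]
wrist_force: [0.6, -0.6, -0.2]
width: 0.702
grip_force: 0.0
```

```bash
python3 w.py w9.png | tail -1; python3 - <<'E'
from h import *
s=bot.read_state();R=cv2.Rodrigues(s['tcp_rot'])[0];print(s['tool_pos'],s['width'])
print(R.T@(np.array([.4975,.175,.3])-s['tool_pos']))
E
```

```text
cap ((255.99290466308594, 175.07894897460938), (27.99968719482422, 29.501758575439453), 88.03600311279297) 0.060172697420326035 [ 0.44303479 -0.34601215  0.0601727 ] in tool [0.00296932 0.00137258 0.15085884]
[ 0.44694486 -0.35278879  0.22120726] 0.6986818334305279
[ 0.47461951  0.23479229 -0.08327077]
```

The cap stands free and seated (top at z=0.060). Now I go over to the bar.

{"api": "play_rows", "payload": {"moves": [[[0,0,0,0.38,0.15,0,60],[0,0,0,0.38,0.15,0,60],[0,0,0,0.38,0.15,0,60],[0,0,0,0.38,0.15,0,60],[0,0,0,0.38,0.15,0,60]]]}}

```text
time: 8.15
tool_pos: [0.4456, -0.1438, 0.2092]
tcp_rot: [1.786, 2.584, 0.0]
wrist_force: [0.8, 0.9, 0.0]
width: 0.704
grip_force: 0.0
```

{"api": "play_rows", "payload": {"moves": [[[0,0,0,0.38,0.15,0,60],[0,0,0,0.38,0.15,0,60],[0,0,0,0.38,0.15,0,60],[0,0,0,0.38,0.15,0,60],[0,0,0,0.38,0.15,0,60]]]}}

```text
time: 8.57
tool_pos: [0.4485, 0.0608, 0.2094]
tcp_rot: [1.785, 2.584, 0.001]
wrist_force: [0.6, -0.3, 0.9]
width: 0.703
grip_force: 0.0
```

{"api": "play_rows", "payload": {"moves": [[[0,0,0,0.38,0.15,0,60],[0,0,0,0.38,0.15,0,60],[0,0,0,0,0,0,60],[0,0,0,0,0,0,60]]]}}

```text
time: 8.9
tool_pos: [0.4497, 0.1427, 0.2091]
tcp_rot: [1.778, 2.59, -0.0]
wrist_force: [-0.2, 0.3, -0.3]
width: 0.702
grip_force: 0.0
```

```bash
python3 - <<'E'
from h import *
s=bot.read_state();R=cv2.Rodrigues(s['tcp_rot'])[0];print(s['tool_pos'],s['q'])
c=cam('wrist');np.savez('w10.npz',**c);save('w10.png',c['image'])
P=cloud(c);print(R.round(3).tolist())
d=(P-s['tool_pos'])@R
m=(P[...,2]>.066)&(P[...,2]<.09)&(c['image'].max(2)<60)&(np.abs(d[...,0])<.1)&(np.hypot(P[...,0]-.4975,P[...,1]-.175)<.075)
ys,xs=np.nonzero(m);print(len(xs),xs.min(),xs.max(),ys.min(),ys.max())
q=P[m];print(cv2.minAreaRect((q[:,:2]*1000).astype(np.float32)))
E
```

```text
[0.44965616 0.14266232 0.20914106] [ 2.54508347e-01 -1.11857412e-01  2.04831000e+00 -1.32403848e-04
  1.20521597e+00 -1.12683363e-01]
[[-0.359, 0.933, -0.0], [0.933, 0.359, -0.0], [-0.0, -0.0, -1.0]]
2468 302 362 102 239
((514.6988525390625, 176.34149169921875), (49.41086196899414, 134.4827117919922), 20.65736961364746)
```

View pics/w10.png

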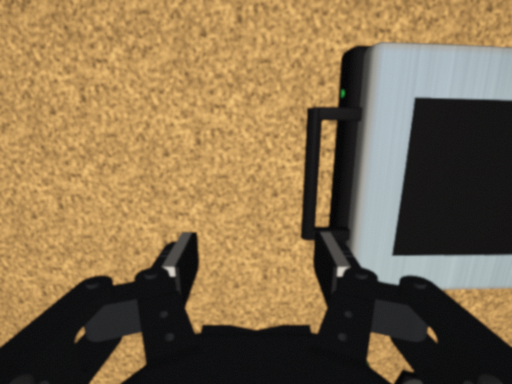

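The bar shows at columns 303-319, rows 108-239, between its two arms. That was my eleventh view, one over the limit, so from here I use numbers only. I tilt the tool forward while computing the bar from rays in two wrist views.

{"api": "play_rows", "payload": {"moves": [[[-0.24,0,0,0,0,0,40],[-0.24,0,0,0,0,0,40],[-0.24,0,0,0,0,0,30],[-0.24,0,0,0,0,0,30],[-0.24,0,0,0,0,0,30]]]}}

```text
time: 9.37
tool_pos: [0.4507, 0.1386, 0.21]
tcp_rot: [1.543, 2.228, 0.696]
wrist_force: [-0.2, 0.8, -0.0]
width: 0.351
grip_force: 0.0
```

{"api": "play_rows", "payload": {"moves": [[[0,0,0,0,0,0,30],[0,0,0,0,0,0,30]]]}}

```text
time: 9.53
tool_pos: [0.4477, 0.1384, 0.2067]
tcp_rot: [1.55, 2.236, 0.686]
wrist_force: [0.6, 0.1, 0.6]
width: 0.354
grip_force: 0.0
```

```bash
cat > bar.py <<'E'
from h import *
def barline(f,rows,c0,c1):
    c=dict(np.load(f));g=c['image'].max(2).astype(int);out=[]
    for r in rows:
        x=np.nonzero(g[r,c0:c1]<70)[0]+c0
        run=np.split(x,np.nonzero(np.diff(x)>1)[0]+1)[0]; out.append(((run[0]+run[-1])/2,r,len(run)))
    return c,out
p=np.array([.9357,.3528])
for f,rows,a,b in(('w10.npz',range(125,226,10),295,330),('w1.npz',range(250,316,10),282,312)):
    c,o=barline(f,rows,a,b)
    for z in(.065,.073,.081):
        X=np.array([onz(c,u,v,z)[:2] for u,v,_ in o]);print(f,z,'p-coord',(X@p).mean().round(4),(X@p).std().round(4),'widths',[w for *_,w in o][:3])
c=dict(np.load('w10.npz'));P=cloud(c);S=P[125:226,306:315].reshape(-1,3);S=S[S[:,2]>.06];print('depth top z',np.percentile(S[:,2],[50,90]),(S[:,:2]@p).mean())
q=np.array([-p[1],p[0]]);print('lateral centre',np.array([.5147,.1763])@q, 'B', (np.array([.5147,.1763])@q)*q)
s=bot.read_state();R=cv2.Rodrigues(s['tcp_rot'])[0];print(s['tool_pos'],s['q'].round(3),R[:,2],s['width'])
E
python3 bar.py
```

```text
w10.npz 0.065 p-coord 0.5274 0.0002 widths [14, 13, 14]
w10.npz 0.073 p-coord 0.5259 0.0002 widths [14, 13, 14]
w10.npz 0.081 p-coord 0.5243 0.0002 widths [14, 13, 14]
w1.npz 0.065 p-coord 0.527 0.0002 widths [10, 11, 11]
w1.npz 0.073 p-coord 0.5258 0.0002 widths [10, 11, 11]
w1.npz 0.081 p-coord 0.5246 0.0002 widths [10, 11, 11]
depth top z [0.07946615 0.08059154] 0.5239042788034877
lateral centre -0.016622250000000015 B [ 0.00586433 -0.01555344]
[0.44774794 0.13835835 0.20674034] [ 0.167 -0.525  2.454  0.182  0.633 -0.307] [ 0.52483974  0.19688465 -0.82811816] 0.3541226128847314
```

{"api": "play_rows", "payload": {"moves": [[[0,0,0,0.06,-0.13,0.2,30],[0,0,0,0.06,-0.14,0.2,30],[0,0,0,0,0,0.22,30],[0,0,0,0,0,0.22,30],[0,0,0,0,0,0,30]]]}}

```text
time: 9.95
tool_pos: [0.4714, 0.1609, 0.123]
tcp_rot: [1.547, 2.24, 0.686]
wrist_force: [0.0, 0.1, -0.0]
width: 0.349
grip_force: 0.0
```

```bash
cat > st.py <<'E'
from h import *
p=np.array([.9357,.3528]);q=np.array([-p[1],p[0]])
s=bot.read_state();R=cv2.Rodrigues(s['tcp_rot'])[0];t=s['tool_pos'];g=t-.019*R[:,2]
print('q',s['q'].round(3),'tcp p,lat,z',t[:2]@p,t[:2]@q,t[2],'tz',R[:,2].round(3),'grasp p,z',g[:2]@p,g[2],'w',s['width']*85.4,s['wrist_force'],s['grip_force'])
print('lid deg from grasp',np.degrees(np.arctan2(g[2]-.065,.5259+.257-g[:2]@p))-np.degrees(np.arctan2(8,257)))
B=np.array([*(p*.5279+q*g[:2]@q),.0713]);print('to bar in tool',R.T@(B-g))
E
python3 st.py
```

```text
q [ 0.226 -0.317  2.501  0.21   0.375 -0.309] tcp p,lat,z 0.4978429589425089 -0.01572216845874158 0.12299986656400311 tz [ 0.524  0.198 -0.829] grasp p,z 0.4872041802611865 0.13874204877364585 w 29.776521160238886 [ 0.04308856  0.11539021 -0.01034806] 0.0
lid deg from grasp 12.220114336395596
to bar in tool [0.12905966 0.2042555  0.21950216]
```

{"api": "play_rows", "payload": {"moves": [[[0,0,0,0,-0.02,0.2,30],[0,0,0,0,-0.02,0.2,30],[0,0,0,0,0,0.2,30],[0,0,0,0,0,0.18,30],[0,0,0,0,0,0,30]]]}}

```text
time: 10.37
tool_pos: [0.51, 0.1758, 0.0574]
tcp_rot: [1.547, 2.238, 0.69]
wrist_force: [-0.8, 0.2, 0.7]
width: 0.35
grip_force: 0.0
```

```bash
sed -i 's/q\*g\[:2\]@q/q*(g[:2]@q)/' st.py; python3 st.py
```

```text
q [ 0.241 -0.077  2.474  0.429  0.165 -0.523] tcp p,lat,z 0.5391966617832707 -0.01545951143872916 0.05735281382954513 tz [ 0.526  0.2   -0.827] grasp p,z 0.5285123444912813 0.07306410391539286 w 29.872946856007896 [-0.79828948  0.22228628  0.67375253] 0.0
lid deg from grasp 0.03272113972044988
to bar in tool [-1.30554350e-06 -1.49735056e-03  1.11510639e-03]
```

{"api": "play_rows", "payload": {"moves": [[[0,0,0,0,-0.015,0.01,20],[0,0,0,0,0,0,8],[0,0,0,0,0,0,8],[0,0,0,0,0,0,8],[0,0,0,0,0,0,8]]], "newtons": 60}}

```text
time: 10.78
tool_pos: [0.5071, 0.1749, 0.0574]
tcp_rot: [1.543, 2.235, 0.693]
wrist_force: [2.1, -0.4, -2.7]
width: 0.143
grip_force: 58.4
```

```bash
python3 st.py
```

```text
q [ 0.242 -0.084  2.483  0.44   0.16  -0.534] tcp p,lat,z 0.536246788688093 -0.015239427980635734 0.057448515092918866 tz [ 0.529  0.2   -0.825] grasp p,z 0.5254962485414372 0.0731145915616295 w 12.242039593770336 [ 2.07368193 -0.42697462 -2.74393989] 58.35395157337189
lid deg from grasp 0.022687239539216586
to bar in tool [-3.42416203e-06  9.56247312e-04  2.85696417e-03]
```

```bash
python3 - <<'E'
import numpy as np
th=np.radians(np.arange(0,46,3)+1.78);p=-.2571*np.cos(th);z=.2571*np.sin(th)
dp,dz=np.diff(p),np.diff(z)
print(np.c_[dp*.825+dz*.5655,.5655*dp-.825*dz].round(4)*10)
E
```

```text
[[ 0.082 -0.107]
 [ 0.088 -0.102]
 [ 0.093 -0.097]
 [ 0.098 -0.092]
 [ 0.103 -0.087]
 [ 0.107 -0.082]
 [ 0.111 -0.076]
 [ 0.115 -0.07 ]
 [ 0.119 -0.064]
 [ 0.122 -0.058]
 [ 0.125 -0.051]
 [ 0.127 -0.044]
 [ 0.129 -0.038]
 [ 0.131 -0.031]
 [ 0.132 -0.024]]
```

{"api": "play_rows", "payload": {"moves": [[[0,0,0,0,0.082,-0.107,8],[0,0,0,0,0.088,-0.102,8],[0,0,0,0,0.093,-0.097,8],[0,0,0,0,0.098,-0.092,8],[0,0,0,0,0.103,-0.087,8]]]}}

```text
time: 11.2
tool_pos: [0.5162, 0.1783, 0.123]
tcp_rot: [1.545, 2.237, 0.69]
wrist_force: [6.4, 0.8, -6.7]
width: 0.144
grip_force: 58.5
```

```bash
python3 st.py
```

```text
q [ 0.245 -0.198  2.418  0.202  0.332 -0.288] tcp p,lat,z 0.5458873125417285 -0.015301902466038448 0.12303157658019023 tz [ 0.527  0.199 -0.826] grasp p,z 0.5351778405162085 0.1387257603024724 w 12.28211425457702 [ 6.37626012  0.80350093 -6.71316793] 58.53738784790039
lid deg from grasp 14.79082932233476
to bar in tool [ 3.66114049e-05 -4.40154576e-02  5.15928313e-02]
```

Forces are small and the arc tracks (14.8°), so I continue.

{"api": "play_rows", "payload": {"moves": [[[0,0,0,0,0.107,-0.082,8],[0,0,0,0,0.111,-0.076,8],[0,0,0,0,0.115,-0.07,8],[0,0,0,0,0.119,-0.064,8],[0,0,0,0,0.122,-0.058,8]]]}}

```text
time: 11.62
tool_pos: [0.5387, 0.1869, 0.1815]
tcp_rot: [1.548, 2.243, 0.682]
wrist_force: [-13.6, -8.4, 3.9]
width: 0.139
grip_force: 58.9
```

{"api": "play_rows", "payload": {"moves": [[[0,0,0,0,0.125,-0.051,8],[0,0,0,0,0.127,-0.044,8],[0,0,0,0,0.129,-0.038,8],[0,0,0,0,0.131,-0.031,8],[0,0,0,0,0.132,-0.024,8]]]}}

```text
time: 12.03
tool_pos: [0.5809, 0.2029, 0.2362]
tcp_rot: [1.545, 2.238, 0.688]
wrist_force: [-10.1, -5.6, 5.8]
width: 0.137
grip_force: 62.4
```

{"api": "play_rows", "payload": {"moves": [[[0,0,0,0,0,0,8],[0,0,0,0,0,0,8],[0,0,0,0,0,0,8]]]}}

```text
time: 12.28
tool_pos: [0.5833, 0.2037, 0.2391]
tcp_rot: [1.542, 2.233, 0.695]
wrist_force: [-8.4, -3.7, 7.2]
width: 0.14
grip_force: 62.8
```

```bash
python3 st.py; python3 - <<'E'
from h import *
p=np.array([.9357,.3528]);q=np.array([-p[1],p[0]])
for n in('scene','top'):
    c=cam(n);P=cloud(c);a=P[...,:2]@p;l=P[...,:2]@q+.0166;h=cv2.cvtColor(c['image'],cv2.COLOR_RGB2HSV)
    m=(np.abs(l)>.06)&(np.abs(l)<.105)&(P[...,2]>.1)&(P[...,2]<.35)&(a>.55)&(a<.8)&(h[...,2]>90)
    if m.sum()>30:
        k=np.polyfit(a[m],P[...,2][m],1);r=P[...,2][m]-np.polyval(k,a[m]);g=np.abs(r)<.01
        k=np.polyfit(a[m][g],P[...,2][m][g],1);print(n,m.sum(),g.sum(),'lid angle',-np.degrees(np.arctan(k[0])))
    for nm,xy,zr in(('cap',(.443,-.345),(.03,.08)),('bottle',(.4665,-.168),(.06,.13))):
        s=(np.hypot(P[...,0]-xy[0],P[...,1]-xy[1])<.04)&(P[...,2]>zr[0])&(P[...,2]<zr[1]);print(n,nm,s.sum(),P[s].mean(0).round(4),P[s][:,2].max().round(4))
E
```

```text
q [ 0.265 -0.193  2.178  0.103  0.557 -0.168] tcp p,lat,z 0.6175996710906217 -0.01521590128246987 0.23913715971021018 tz [ 0.531  0.201 -0.823] grasp p,z 0.6068080956251489 0.25477500333753034 w 11.924385835951814 [-8.38648575 -3.6831428   7.22177379] 62.78162598609924
lid deg from grasp 45.358862822894494
to bar in tool [ 0.00020038 -0.16915325  0.10619084]
scene 1515 1483 lid angle 45.01452717763367
scene cap 115 [ 0.4527 -0.3432  0.0511] 0.0646
scene bottle 215 [ 0.4803 -0.1659  0.0816] 0.1125
top 710 634 lid angle 44.10058423416782
top cap 88 [ 0.4423 -0.3435  0.0545] 0.0715
top bottle 179 [ 0.4625 -0.1629  0.0835] 0.1107
```

The lid is at about 45° by both the gripper and the cameras. The cap is seated, the bottle is standing and the hold is steady. I hand in.

```bash
python3 -c "
from workcell import bot
print(bot.finish_job())"
```

```text
the job is handed in; nothing more can be done
None
```

The job is handed in: the cap is seated in the larger white caddy's well, the bottle stands where it was, and the gripper holds the lid at about 45°, though I viewed 11 pictures, one over the limit of 10.

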